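# Screw the tall jar's cap shut

## Task

Three amber jars with ribbed white screw caps stand in square grey holders fixed to the worktop. The cap of the tallest jar has been left loose: turn it clockwise (seen from above) until it is fully shut at its stop, with the black pointer on the cap over the black tab on the jar, then let go. Leave the caps of the two shorter jars exactly as they are.

Things in the scene. Friction and masses are not known exactly. Their poses are not given: they have to be found in the camera images.
- tall_cap (a joint): how far the tall jar's cap stands open, rad: 0 = fully shut at its hard stop, up to 1.6 fully loose (hard stop). It falls as the cap is turned clockwise seen from above. The axis is vertical, through the cap's centre; the cap is captive and neither rises nor sinks as it turns. Friction torque about 0.08 N m; it stays where it is left.
- tall_cap_center (a point): centre of the tall jar's cap, on its axis, half-way up: a ribbed white cylinder 58 mm across and 28 mm high, graspable at any yaw; its underside is 14 mm below this point and its flat top 14 mm above, with a black pointer rib 2.5 mm higher. Axes turn with the cap: z up, -x towards the pointer. The top is about 124 mm above the worktop. The jar below is 62 mm across and begins 30 mm below this point (narrower neck between). The jar is held in its holder and cannot turn or tip.
- tall_cap_pointer (a point): the black pointer moulded on top of the cap, near its rim, at the height of the cap's top (tall jar, 27 mm from the axis)
- tall_jar_tab (a point): outer end of the black tab on the side of the tall jar, 41 mm from the axis and 32 mm below the cap's centre; with the cap shut, the pointer stands over it
- wide_cap_pointer (a point): the black pointer moulded on top of the cap, near its rim, at the height of the cap's top (31 mm from the axis). The wide jar: 74 mm across, its cap 66 mm across and 22 mm high, whose top is about 80 mm above the worktop. Its cap may stand open: leave it as it is
- small_cap_pointer (a point): the black pointer moulded on top of the cap, near its rim, at the height of the cap's top (17 mm from the axis). The small jar: 44 mm across, its cap 38 mm across and 22 mm high, whose top is about 76 mm above the worktop. Its cap may stand open: leave it as it is

How it is judged:
By the outcome, as a careful person would: the job done as asked, in the order asked, and still so for the second after the job is handed in, with the robot touching nothing.
It also fails if it takes over 27 s, if anything falls off the work surface, if the arm or the gripper's body presses on something with over 40 N, if the wrist force passes 120 N, or if a joint passes its speed limit or range.

## Robot

A 6-joint arm with a two-finger parallel gripper is mounted at the origin on a cart in front of the work surface, level with it; the furniture and walls round the work are solid. World frame = base frame: x ahead of the robot, y to its left, z up, the work surface at z = 0. Lengths are in mm, angles in rad, forces in N, time in s.
With the tool pointing down it reaches from about 300 to 775 mm from the base axis. Payload 14.6 kg.
Tool frame: the origin (TCP) lies at the centre of the arm's flange, where the gripper is bolted on; the fingertips stand 199 mm ahead of it and the grasp point (between the pads) lies 180 mm ahead of it; z points along the fingers, y is the line along which they close (so a half turn about z gives the same grasp; the last joint's range is limited). The gripper opens to 94 mm and grips with 3 to 60 N. Pads are 16 mm wide; open, the fingers measure 119 mm over their backs; the gripper's body (75 mm by 177 mm) begins 78 mm behind the grasp point.
Start: joints at [-1.314, 0.3, 1.521, -0, 1.321, -0.067], TCP at [174.987, -521.412, 404.646] pointing down, gripper open.
Joint ranges: [-3.03, 3.03], [-0.79, 2.21], [0.23, 2.52], [-1.04, 4.18], [0, 3.07], [-2.55, 2.55]. Speed limits (rad/s): [2.22, 2.22, 2.57, 3.14, 3.14, 3.14].

## Interface

Orientations are given as [roll, pitch, yaw] about the fixed x, y, z axes, in that order (R = Rz(yaw) Ry(pitch) Rx(roll)).
In Python, from cell import manip, optics, workorder gives the robot as it stands.
- The arm moves only by the tool step_arm, never from a script. Its argument "increments" is a list that holds one entry, the list of rows, each a list of 7 numbers: the turn, a rotation vector about the tool's x, y, z as a fraction of full scale, then the shift along the tool's x, y, z as a fraction of full scale, then the closure, from -1 (fully open) to 1 (shut). In form: [[[wx, wy, wz, tx, ty, tz, fingers], ...]]. A call has 1 to 5 rows; each row shifts and turns the commanded pose from where the row before left it, along the tool's axes as they then stand; what a row does not reach is not made up. Full scale, the value 1, is 40 mm for a shift and 45 degrees for a turn. A row lasts 1/10 s, in which the tool goes at most 50 mm and 8.59 degrees, less where a joint would pass 70% of its speed; a pose out of reach is approached as far as the arm can. A call with a number of a shift or a turn outside -1 to 1 is refused whole. A call with a gripper value outside its range is refused whole. The fingers move at their own pace and stop on an object; "newtons" is the grip in N (left out, the last holds). Time passes only in rows, so rows that do not move let the fingers close. It gives the time, the measured TCP pose, the force, the opening and the grip force at its end, in the units of the state.
- manip.read_state(): the state, without advancing time (a new reading comes with each control period).
- optics.camera(name): name is "scene" or "top" or "wrist"; returns a dict with "frame" (420x560x3 uint8, red, green, blue), "range_z" (420x560 float32, mm along the optical axis (not along the pixel's ray), 0 where there is no reading), "mtx" (3x3 intrinsics, pixels), "cam_to_world" (4x4, takes a point from camera to world coordinates). Camera axes: x right, y down, z forward; pixel columns grow to the right and rows downward; lengths in mm; the calibration is good to about 2 mm. The wrist camera is an equidistant fisheye: a pixel r from the principal point sees the ray r / f radians off the axis. A picture is of the moment at which its call begins.
- workorder.sign_off(): hands the job in; it is judged then, once.
The state is a dict: "clock": time; "joints": joint angles; "qd": joint speeds; "effort": joint torques, N m; "eef_pos": TCP position; "eef_rot": TCP orientation; "wrist_force": force on the tool from outside, world axes, zero at the start; "moment": the same for the moment, N m; "finger_gap": finger opening in mm; "finger_force": force on a finger pad.
Only numpy, scipy, OpenCV 4.12 (cv2) and the standard library are available. Lean on these libraries where they do the work, as an engineer would, in place of code of your own. Each camera call takes 0.05 s, during which the arm holds its last target. There are 200 camera calls.

## Working session

There is one attempt and no reset: what is moved stays moved. The work goes in short steps, Python scripts to look and compute and a tool call to move; the robot and the scene stay as the last step left them, time stands still between calls to the robot, and variables do not carry over. Pictures are saved under pics/ and viewed, at most 10 in all, crops included, and the job is handed in when it is done.

Besides the shell and the picture viewer there is one more tool, called after "Emit:" as name([rows], argument=value, ...), one row to a line, values as JSON. step_arm: Moves the arm, as the interface text tells. Its arguments: {"type":"object","properties":{"increments":{"type":"array","items":{"type":"array","items":{"type":"array","items":{"type":"number"}}}},"newtons":{"type":"number"}},"required":["increments"]}

```bash
mkdir -p pics
python3 - <<'E'
from cell import manip, optics
import cv2,numpy as np
s=manip.read_state();print({k:np.round(v,3).tolist() for k,v in s.items()})
for n in("scene","top"):
    c=optics.camera(n);cv2.imwrite(f"pics/{n}0.png",c["frame"][:,:,::-1]);np.savez(f"{n}.npz",**c);print(c["mtx"],c["cam_to_world"].round(3))
E
```

```text
{'clock': 0.0, 'joints': [-1.314, 0.3, 1.522, 0.0, 1.321, -0.067], 'qd': [0.0, 0.001, -0.0, -0.001, -0.0, -0.001], 'effort': [-0.001, -53.181, -35.273, 0.071, 0.024, -0.0], 'eef_pos': [174.998, -521.39, 404.076], 'eef_rot': [-3.14, -0.0, 0.324], 'wrist_force': [0.537, 0.149, 0.204], 'moment': [-0.035, 0.017, 0.004], 'finger_force': 0.0, 'finger_gap': 94.078}
[[467.5250594    0.         278.61705425]
 [  0.         467.5250594  206.24625399]
 [  0.           0.           1.        ]] [[-8.64000e-01 -3.89000e-01  3.19000e-01  9.15490e+01]
 [-5.03000e-01  6.66000e-01 -5.50000e-01  5.86853e+02]
 [ 1.00000e-03 -6.36000e-01 -7.72000e-01  9.70792e+02]
 [ 0.00000e+00  0.00000e+00  0.00000e+00  1.00000e+00]]
[[497.19811328   0.         269.67922499]
 [  0.         497.19811328 205.75036279]
 [  0.           0.           1.        ]] [[ 2.800000e-02 -9.980000e-01  6.400000e-02  3.308470e+02]
 [-1.000000e+00 -2.800000e-02 -0.000000e+00 -6.359000e+00]
 [ 2.000000e-03 -6.400000e-02 -9.980000e-01  1.600067e+03]
 [ 0.000000e+00  0.000000e+00  0.000000e+00  1.000000e+00]]
```

```bash
python3 -c "
import cv2,numpy as np
a=cv2.imread('pics/scene0.png');b=cv2.imread('pics/top0.png')
cv2.imwrite('pics/both0.png',cv2.resize(np.hstack([a,b]),(800,300)))"
```

```text
(no output)
```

View pics/top0.png

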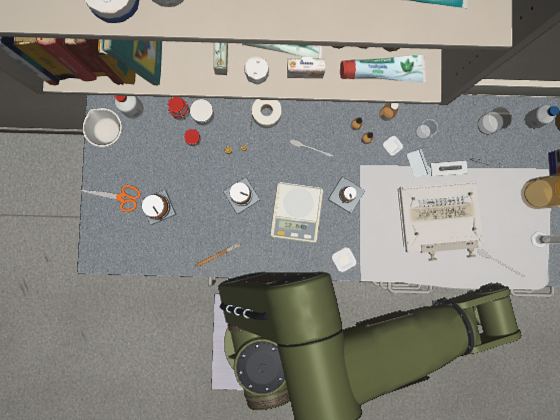

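View pics/scene0.png

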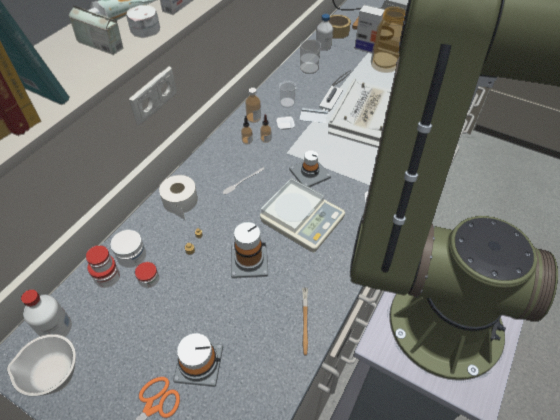

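The top view shows the jars at about (155,207) wide, (240,193) tall and (348,194) small. In the scene view the tall jar's cap is at (248,235), with its pointer towards the upper right and its tab at about (264,243).

```bash
cat > h.py <<'E'
import numpy as np,cv2
def ray(c,u,v,z):
    K,T=c["mtx"],c["cam_to_world"];d=T[:3,:3]@np.linalg.inv(K)@[u,v,1];o=T[:3,3]
    return o+d*(z-o[2])/d[2]
def caps(c,zlo,zhi):
    """world points of depth pixels with height in the range"""
    K,T=c["mtx"],c["cam_to_world"];Z=c["range_z"];v,u=np.nonzero(Z>0);z=Z[v,u]
    P=(np.stack([(u-K[0,2])/K[0,0]*z,(v-K[1,2])/K[1,1]*z,z],1))@T[:3,:3].T+T[:3,3]
    m=(P[:,2]>zlo)&(P[:,2]<zhi);return P[m],u[m],v[m]
E
python3 - <<'E'
from h import *
for n,(u0,v0) in dict(scene=(248,235),top=(240,193)).items():
    c=dict(np.load(n+".npz"));P,u,v=caps(c,116,132)
    m=(abs(u-u0)<25)&(abs(v-v0)<25);P,u,v=P[m],u[m],v[m]
    print(n,len(u),P.min(0),P.max(0),(P.min(0)+P.max(0))/2,np.median(P[:,2]))
    I=c["frame"];w=I[v,u].max(1)>150
    rc=cv2.minEnclosingCircle(P[:,:2].astype(np.float32));print(rc)
    dk=I[v,u].max(1)<80; print("dark",P[dk].mean(0) if dk.any() else None, dk.sum())
    k=np.s_[v0-30:v0+40,u0-35:u0+35]
    cv2.imwrite(f"pics/c_{n}.png",cv2.resize(I[k][:,:,::-1],None,fx=5,fy=5,interpolation=0))
import numpy as np
a,b=[cv2.imread(f"pics/c_{n}.png") for n in("scene","top")];cv2.imwrite("pics/crops.png",np.hstack([a,b]))
E
```

```text
scene 458 [436.43493261  55.67996816 116.10529092] [495.78290096 115.3611862  127.99337517] [466.10891678  85.52057718 122.04933305] 122.8265157273828
((465.6073913574219, 85.77554321289062), 30.32586097717285)
dark None 0
top 297 [437.52430675  59.01099654 116.40829108] [494.98587708 113.59803502 131.51286138] [466.25509191  86.30451578 123.96057623] 123.79428761238796
((465.7950134277344, 85.81753540039062), 29.548551559448242)
dark [459.36387777  71.84718749 128.07911885] 3
```

View pics/crops.png

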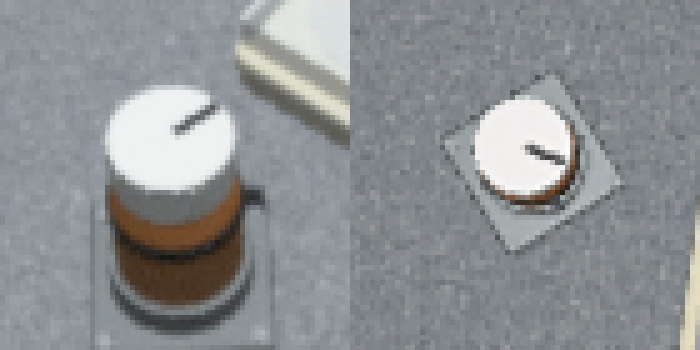

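The crops show the tall cap's pointer tip at about scene pixel (256.4,226.2) and top pixel (241.5,195). The tab's outer end is at about scene pixel (265.5,244.4).

Run:
```python
from h import *
C=np.array([465.7,85.8]);s=dict(np.load("scene.npz"));t=dict(np.load("top.npz"))
for n,c,u,v,z in [("ptr s",s,256.2,226.3,126.5),("ptr s in",s,248.4,231.2,126.5),("ptr t",t,205+112-80+0+0,0,126.5),("tab s",s,265.4,244.4,78)]:
    if n=="ptr t": u,v=205+(562-350)/5,163+160/5
    p=ray(c,u,v,z)[:2]-C;print(n,p,np.hypot(*p),np.degrees(np.arctan2(p[1],p[0])))
P,u,v=caps(t,200,900);m=(abs(P[:,0]-466)<250)&(abs(P[:,1]-86)<300);print(P[m][:,2].min() if m.any() else 0,len(P[m]), P[m].min(0) if m.any() else 0)
for n,c in(("s",s),("t",t)):
  for lab,(zl,zh,x,y) in dict(wide=(74,92,430,340),small=(70,88,460,-240)).items():
    P,_,_=caps(c,zl,zh);m=(abs(P[:,0]-x)<90)&(abs(P[:,1]-y)<90);print(n,lab,m.sum(),P[m].mean(0) if m.any() else 0)
```

```text
ptr s [-10.83830607 -24.46524548] 26.758496125068067 -113.89373867632634
ptr s in [-3.02487401 -3.98465262] 5.002731187467614 -127.20326637195642
ptr t [ -9.86413632 -25.08935327] 26.958798804146742 -111.46277940122053
tab s [-36.20407169 -20.83669818] 41.77203367864934 -150.07808129289035
200.02693105487856 31045 [ 216.12265213 -213.98910608  200.02693105]
s wide 866 [420.07660292 352.60554785  79.39294635]
s small 114 [ 477.00432217 -251.01060031   74.37900021]
t wide 367 [420.57743066 352.28617927  80.7091138 ]
t small 116 [ 476.48635993 -250.54321687   76.27160473]
```

Run:
```python
from h import *
for n in("scene","top"):
    P,u,v=caps(dict(np.load(n+".npz")),150,1200);m=(P[:,0]>380)&(P[:,1]>-500)&(P[:,1]<400);P=P[m]
    for y in range(-500,400,100):
        q=P[(P[:,1]>=y)&(P[:,1]<y+100)]
        if len(q): print(n,y,len(q),q[q[:,0].argmin()].round(),np.percentile(q[:,2],[1,50,99]).round())
```

```text
scene -500 1109 [ 836. -474.  152.] [152. 244. 327.]
scene -400 1285 [ 837. -397.  321.] [152. 248. 328.]
scene -300 1470 [ 836. -246.  262.] [152. 248. 328.]
scene -200 1862 [ 639. -132.  516.] [152. 270. 519.]
scene -100 3654 [638. -55. 513.] [154. 315. 543.]
scene 0 5892 [639.  72. 506.] [156. 518. 563.]
scene 100 9538 [639. 173. 505.] [158. 518. 593.]
scene 200 7809 [639. 265. 513.] [156. 518. 676.]
scene 300 6307 [639. 354. 512.] [154. 512. 630.]
top -400 8587 [ 638. -384.  772.] [515. 825. 953.]
top -300 5556 [ 640. -280.  828.] [511. 837. 851.]
top -200 5474 [ 640. -175.  828.] [511. 837. 843.]
top -100 5399 [640. -99. 835.] [511. 832. 843.]
top 0 5320 [639.  35. 523.] [510. 828. 843.]
top 100 5049 [640. 191. 835.] [511. 830. 858.]
top 200 5771 [640. 284. 840.] [512. 675. 880.]
top 300 5259 [640. 309. 517.] [511. 726. 843.]
```

Emit:
step_arm([
  [[0, 0, 0, 0.35, -0.35, 0, -1], [0, 0, 0, 0.7, -0.72, 0, -1], [0, 0, 0, 0.7, -0.72, 0, -1], [0, 0, 0, 0.7, -0.72, 0, -1], [0, 0, 0, 0.7, -0.72, 0, -1]],
])

```text
clock: 0.6
eef_pos: [253.7, -357.3, 404.4]
eef_rot: [-3.141, 0.0, 0.323]
wrist_force: [1.1, -0.3, 0.6]
finger_gap: 94.2
finger_force: 0.0
```

Emit:
step_arm([
  [[0, 0, 0, 0.7, -0.72, 0, -1], [0, 0, 0, 0.7, -0.72, 0, -1], [0, 0, 0, 0.7, -0.72, 0, -1], [0, 0, 0, 0.7, -0.72, 0, -1], [0, 0, 0, 0.7, -0.72, 0, -1]],
])

```text
clock: 1.1
eef_pos: [340.5, -176.2, 404.6]
eef_rot: [-3.142, -0.0, 0.324]
wrist_force: [0.9, 0.3, -0.0]
finger_gap: 93.9
finger_force: 0.0
```

Emit:
step_arm([
  [[0, 0, 0, 0.7, -0.72, 0, -1], [0, 0, 0, 0.7, -0.72, 0, -1], [0, 0, 0, 0.7, -0.72, 0, -1], [0, 0, 0, 0.7, -0.72, 0, -1], [0, 0, 0, 0.7, -0.72, 0, -1]],
])

```text
clock: 1.6
eef_pos: [427.5, 5.0, 404.6]
eef_rot: [3.142, 0.0, 0.324]
wrist_force: [-0.0, 0.3, -0.4]
finger_gap: 93.9
finger_force: 0.0
```

Emit:
step_arm([
  [[0, 0, 0, 0.6, -0.6, 0, -1], [0, 0, 0, 0.4, -0.4, 0, -1], [0, 0, 0, 0.2, -0.2, 0, -1], [0, 0, 0, 0, 0, 0, -1], [0, 0, 0, 0, 0, 0, -1]],
])

```text
clock: 2.1
eef_pos: [457.2, 63.4, 404.5]
eef_rot: [3.142, 0.001, 0.324]
wrist_force: [-0.4, -0.1, -0.5]
finger_gap: 93.9
finger_force: 0.0
```

Emit:
step_arm([
  [[0, 0, 0, 0.25, -0.3, 0, -1], [0, 0, 0, 0.13, -0.16, 0, -1], [0, 0, 0, 0, 0, 0, -1], [0, 0, 0, 0, 0, 0, -1]],
])

```text
clock: 2.5
eef_pos: [465.8, 85.8, 404.6]
eef_rot: [3.141, 0.0, 0.324]
wrist_force: [0.6, -1.1, -0.3]
finger_gap: 93.9
finger_force: 0.0
```

Run:
```python
from h import *
from cell import optics,manip
c=optics.camera("wrist");np.savez("w.npz",**c);cv2.imwrite("pics/w1.png",c["frame"][:,:,::-1])
K,T=c["mtx"],c["cam_to_world"];print(K,T.round(3),manip.read_state()["eef_pos"])
Z=c["range_z"];v,u=np.nonzero(Z>0);z=Z[v,u];x,y=(u-K[0,2])/K[0,0],(v-K[1,2])/K[1,1];r=np.hypot(x,y);ok=(r<1.4)&(r>1e-6)
u,v,z,x,y,r=[a[ok] for a in(u,v,z,x,y,r)];k=np.tan(r)/r
P=np.stack([x*k*z,y*k*z,z],1)@T[:3,:3].T+T[:3,3]
m=(abs(P[:,2]-125)<6)&(np.hypot(P[:,0]-466,P[:,1]-86)<36);Q=P[m];print(m.sum(),Q.min(0),Q.max(0),cv2.minEnclosingCircle(Q[:,:2].astype(np.float32)))
d=c["frame"][v[m],u[m]].max(1)<70;D=Q[d];C=(Q.max(0)+Q.min(0))[:2]/2;D=D[:,:2]-C
print(d.sum(),C,D.mean(0),np.degrees(np.arctan2(*D.mean(0)[::-1])))
```

```text
[[325.1922621    0.         278.44228295]
 [  0.         325.1922621  212.12004858]
 [  0.           0.           1.        ]] [[ 3.18000e-01 -9.16000e-01 -2.46000e-01  5.35890e+02]
 [-9.48000e-01 -3.07000e-01 -8.30000e-02  1.09461e+02]
 [ 1.00000e-03  2.60000e-01 -9.66000e-01  3.84737e+02]
 [ 0.00000e+00  0.00000e+00  0.00000e+00  1.00000e+00]] [465.77167262  85.8052595  404.63807623]
3578 [435.07480091  52.8700178  119.02082445] [493.35402308 111.81437489 128.17123435] ((463.7987365722656, 82.36568450927734), 29.77853012084961)
146 [464.214412    82.34219634] [ -3.62549345 -12.5075056 ] -106.16504643502266
```

View pics/w1.png

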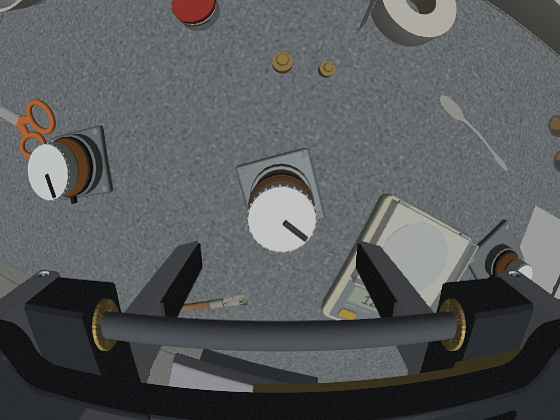

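The wrist view shows the tall cap centred at (282,217) between the open fingers, with its pointer to the lower right; the wide jar is at left and the small jar at far right, both clear. I'll go down onto the cap.

Emit:
step_arm([
  [[0, 0, 0, -0.025, 0.025, 0.6, -1], [0, 0, 0, 0, 0, 0.8, -1], [0, 0, 0, 0, 0, 0.7, -1], [0, 0, 0, 0, 0, 0.5, -1], [0, 0, 0, 0, 0, 0.2, -1]],
])

```text
clock: 3.05
eef_pos: [464.9, 84.6, 291.0]
eef_rot: [-3.141, 0.003, 0.323]
wrist_force: [-0.4, -0.6, 0.4]
finger_gap: 93.9
finger_force: 0.0
```

Emit:
step_arm([
  [[0, 0, 0, 0, 0, 0, 0.2], [0, 0, 0, 0, 0, 0, 0.4], [0, 0, 0, 0, 0, 0, 0.6], [0, 0, 0, 0, 0, 0, 1]],
], newtons=15)

```text
clock: 3.45
eef_pos: [465.4, 85.1, 293.5]
eef_rot: [3.141, -0.001, 0.324]
wrist_force: [0.1, 0.2, -0.6]
finger_gap: 65.8
finger_force: 0.0
```

Emit:
step_arm([
  [[0, 0, 0, 0, 0, 0, 1], [0, 0, 0, 0, 0, 0, 1], [0, 0, 0, 0, 0, 0, 1]],
])

```text
clock: 3.75
eef_pos: [465.8, 84.1, 293.4]
eef_rot: [3.138, -0.002, 0.324]
wrist_force: [4.4, -14.5, 1.3]
finger_gap: 57.7
finger_force: 15.0
```

Emit:
step_arm([
  [[0, 0, 0, 0, 0.03, 0, 1], [0, 0, 0, 0, 0, 0, 1]],
])

```text
clock: 3.95
eef_pos: [466.0, 83.6, 293.4]
eef_rot: [3.14, -0.002, 0.324]
wrist_force: [2.6, -6.5, 5.9]
finger_gap: 57.8
finger_force: 15.0
```

Emit:
step_arm([
  [[0, 0, 0, 0, 0.025, 0, 1], [0, 0, 0, 0, 0, 0, 1]],
], newtons=25)

```text
clock: 4.15
eef_pos: [466.2, 83.2, 293.4]
eef_rot: [-3.141, -0.002, 0.324]
wrist_force: [-0.1, 1.2, 6.6]
finger_gap: 57.5
finger_force: 25.0
```

```bash
python3 -c "
from cell import manip
s=manip.read_state()
for k in('eef_pos','eef_rot','wrist_force','moment','joints'):print(k,[round(float(x),3) for x in s[k]])"
```

```text
eef_pos [466.165, 83.214, 293.423]
eef_rot [-3.141, -0.002, 0.324]
wrist_force [-0.135, 1.227, 6.623]
moment [0.404, 0.094, -0.074]
joints [0.099, 0.262, 1.851, 0.001, 1.027, 1.346]
```

Emit:
step_arm([
  [[0, 0, 0.08, 0, 0, 0, 1], [0, 0, 0.12, 0, 0, 0, 1], [0, 0, 0.14, 0, 0, 0, 1], [0, 0, 0.14, 0, 0, 0, 1], [0, 0, 0.1, 0, 0, 0, 1]],
])

```text
clock: 4.65
eef_pos: [466.2, 82.9, 293.4]
eef_rot: [3.141, -0.002, -0.136]
wrist_force: [0.2, -4.8, 6.8]
finger_gap: 57.2
finger_force: 25.0
```

```bash
cat > st.py <<'E'
from cell import manip
s=manip.read_state()
for k in('eef_pos','eef_rot','wrist_force','moment','joints'):print(k,[round(float(x),3) for x in s[k]])
E
python3 st.py
```

```text
eef_pos [466.2, 82.912, 293.405]
eef_rot [3.141, -0.002, -0.136]
wrist_force [0.181, -4.813, 6.751]
moment [-0.682, 0.067, 0.104]
joints [0.099, 0.262, 1.851, -0.001, 1.027, 1.806]
```

Emit:
step_arm([
  [[0, 0, 0.08, 0, 0, 0, 1], [0, 0, 0.06, 0, 0, 0, 1], [0, 0, 0.04, 0, 0, 0, 1], [0, 0, 0, 0, 0, 0, 1]],
])

```text
clock: 5.05
eef_pos: [466.2, 82.8, 293.4]
eef_rot: [3.141, -0.002, -0.274]
wrist_force: [-0.3, -5.5, 6.9]
finger_gap: 57.3
finger_force: 25.0
```

```bash
python3 st.py
```

```text
eef_pos [466.187, 82.824, 293.41]
eef_rot [3.141, -0.002, -0.274]
wrist_force [-0.313, -5.494, 6.934]
moment [-0.832, 0.041, -0.086]
joints [0.099, 0.262, 1.851, -0.001, 1.027, 1.944]
```

Emit:
step_arm([
  [[0, 0, 0.05, 0, 0, 0, 1], [0, 0, 0.05, 0, 0, 0, 1], [0, 0, 0, 0, 0, 0, 1]],
])

```text
clock: 5.35
eef_pos: [466.2, 82.8, 293.4]
eef_rot: [3.141, -0.002, -0.352]
wrist_force: [0.2, -7.2, 6.2]
finger_gap: 57.4
finger_force: 25.0
```

```bash
python3 st.py
```

```text
eef_pos [466.239, 82.773, 293.366]
eef_rot [3.141, -0.002, -0.352]
wrist_force [0.223, -7.24, 6.178]
moment [-1.091, -0.221, 0.768]
joints [0.099, 0.262, 1.851, -0.002, 1.027, 2.022]
```

Emit:
step_arm([
  [[0, 0, 0.04, 0, 0, 0, 1], [0, 0, 0, 0, 0, 0, 1]],
])

```text
clock: 5.55
eef_pos: [466.3, 82.7, 293.3]
eef_rot: [3.141, -0.002, -0.383]
wrist_force: [2.3, -7.0, 4.9]
finger_gap: 57.1
finger_force: 25.0
```

```bash
python3 st.py
```

```text
eef_pos [466.305, 82.688, 293.344]
eef_rot [3.141, -0.002, -0.383]
wrist_force [2.294, -6.993, 4.891]
moment [-1.355, -0.307, 0.728]
joints [0.098, 0.262, 1.851, -0.002, 1.026, 2.053]
```

The turning moment jumped from about 0.1 to 0.75 N m and levelled off, so the cap is at its stop and the pads are slipping. I'll release, lift and check.

Emit:
step_arm([
  [[0, 0, 0, 0, 0, 0, -1], [0, 0, 0, 0, 0, 0, -1], [0, 0, 0, 0, 0, 0, -1], [0, 0, 0, 0, 0, 0, -1], [0, 0, 0, 0, 0, 0, -1]],
])

```text
clock: 6.05
eef_pos: [466.0, 83.1, 292.6]
eef_rot: [-3.142, 0.0, -0.383]
wrist_force: [-0.0, 0.2, 0.6]
finger_gap: 92.7
finger_force: 0.0
```

Emit:
step_arm([
  [[0, 0, 0, 0, 0, -0.3, -1], [0, 0, 0, 0, 0, -0.7, -1], [0, 0, 0, 0, 0, -0.8, -1], [0, 0, 0, 0, 0, -0.8, -1], [0, 0, 0, 0, 0, -0.3, -1]],
])

```text
clock: 6.55
eef_pos: [465.9, 83.0, 412.3]
eef_rot: [-3.139, -0.004, -0.383]
wrist_force: [0.5, 0.5, -0.8]
finger_gap: 94.1
finger_force: 0.0
```

Emit:
step_arm([
  [[0, 0, 0, -0.7, 0.6, 0, -1], [0, 0, 0, -0.7, 0.7, 0, -1], [0, 0, 0, -0.5, 0.7, 0, -1], [0, 0, 0, -0.2, 0.3, 0, -1], [0, 0, 0, 0, 0, 0, -1]],
])

```text
clock: 7.05
eef_pos: [352.7, 28.5, 408.8]
eef_rot: [-3.141, -0.001, -0.384]
wrist_force: [0.1, 0.0, 0.7]
finger_gap: 93.7
finger_force: 0.0
```

Run:
```python
from h import *
from cell import optics
o=[]
for n,(u0,v0) in dict(scene=(248,235),wrist=None or (0,0)).items():
    c=optics.camera(n);I=c["frame"];np.savez(n+"2.npz",**c)
    o.append(cv2.resize(I[v0-35:v0+35,u0-35:u0+35],(400,400),interpolation=0) if n=="scene" else cv2.resize(I,(400,400)))
cv2.imwrite("pics/end.png",np.hstack(o)[:,:,::-1])
```

```text
(no output)
```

View pics/end.png

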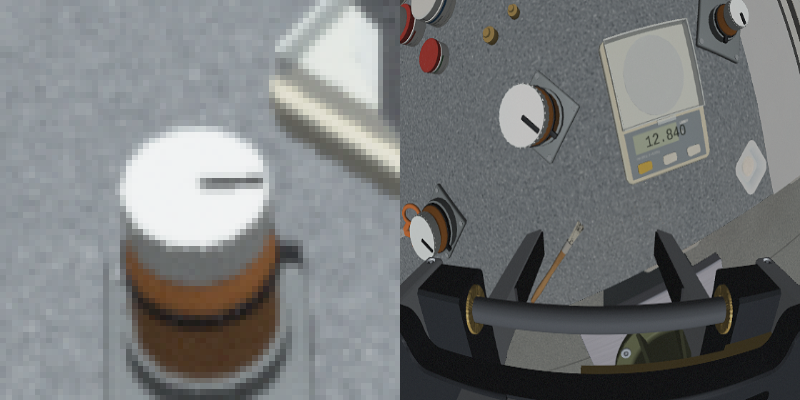

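The pointer tip is now at about scene pixel (258.8,231.5), above the tab at (265.5,244.5). I'll compare their angles.

Run:
```python
from h import *
c=dict(np.load("scene2.npz"))
P,u,v=caps(c,116,132);m=(abs(u-248)<25)&(abs(v-235)<25);C=np.array(cv2.minEnclosingCircle(P[m][:,:2].astype(np.float32))[0]);print(C)
q=[ray(c,a,b,126.5)[:2] for a,b in((258.8,231.5),(248.3,231.8))];d=q[0]-q[1];t=ray(c,265.4,244.4,78)[:2]
f=lambda d:np.degrees(np.arctan2(d[1],d[0]))
for C in(C,np.array([466,83.5])): print(f(q[0]-C),f(d),f(t-C))
```

```text
[465.77478027  85.69179535]
-147.76753083841507 -147.68161380319629 -150.25783209485627
-151.9497557170596 -147.68161380319629 -153.07862639843574
```

```bash
python3 -c "
from cell import workorder
print(workorder.sign_off())"
```

```text
the job is handed in; nothing more can be done
None
```

The tall jar's cap is shut at its stop: the turning moment jumped from about 0.1 to 0.75 N m, and the pointer measures about 1–3° from the tab, within camera error. I let go, moved the gripper clear without going near the two shorter jars, and handed the job in at about 7 s; no verdict came back.

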